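# Stagger the bar-end trays

## Robot

A 6-joint arm with a two-finger parallel gripper is mounted at the origin on the work surface. World frame = base frame: x ahead of the robot, y to its left, z up, the work surface at z = 0. Lengths are in mm, angles in degrees, forces in N, time in s.
With the tool pointing down it reaches from about 350 to 850 mm from the base axis. Payload 8.1 kg.
Tool frame: the origin (TCP) lies at the very end of the fingers, on their centre line; the grasp point (between the pads) lies 19 mm behind it (r.grip_depth is the distance from the TCP to the grasp point, in mm); y points along the fingers, z is the direction in which the jaws open and shut, and the axes are right-handed (so a half turn about y gives the same grasp; the last joint's range is limited). The gripper opens to 85 mm and grips with 20 to 120 N. Pads are 22 mm wide; open, the fingers measure 114 mm over their backs; the gripper's body (76 mm by 85 mm) begins 54 mm behind the grasp point. The pads swing forward as they close: fully open they stand 13 mm farther back than shut.
Start: joints at [61.57, 7.471, 85.268, -0, 87.261, -4.893], TCP at [239.585, 550.094, 202.692] pointing down, gripper open.
Joint ranges: [-169.43, 169.43], [-51.17, 129.36], [1.28, 143.12], [-76.62, 256.62], [0, 156.53], [-152.29, 152.29]. Speed limits (degrees/s): [136.94, 136.94, 159.86, 180, 180, 180].

## Interface

Orientations are given as [roll, pitch, yaw] about the fixed x, y, z axes, in that order (R = Rz(yaw) Ry(pitch) Rx(roll)).
In Python, from bench import readout, eyes, r gives the robot as it stands. The module is installed in compiled form; this text tells all that it offers.
- The arm moves only by the tool move_arm, never from a script. Its argument "motion" is text: rows parted by semicolons, each of 6 numbers parted by spaces: the shift along the world's x, y, z in cm, then the turn, a rotation vector about the world's x, y, z in degrees. A call has 1 to 10 rows; each row is the pose to reach, as a shift and turn from the pose commanded when the call began; what a row does not reach only later rows make up. A row lasts 1/12 s, in which the tool goes at most 41.7 mm and 7.16 degrees, less where a joint would pass 70% of its speed; a pose out of reach is approached as far as the arm can. A call with a gripper value outside its range is refused whole. "fingers" is the finger opening in cm, from 0 to 8.54, set as the call begins (left out, the last holds). The fingers move at their own pace and stop on an object; "squeeze" is the grip in N (left out, the last holds). Time passes only in rows, so rows that repeat a pose let the fingers close. It gives the time, the measured TCP pose, the force and the opening at its end, in the units of the state.
- readout.sense(): the state, without advancing time (a new reading comes with each control period).
- eyes.snapshot(name): name is "scene" or "top" or "wrist"; returns a dict with "image" (480x640x3 uint8, blue, green, red), "fx", "fy", "cx", "cy" (pixels), "world_to_cam" (4x4, takes a point from world to camera coordinates). Camera axes: x right, y down, z forward; pixel columns grow to the right and rows downward; lengths in mm; the calibration is good to about 2 mm. A picture is of the moment at which its call begins. There is no depth.
- r.hand_in(): hands the job in, once; it reports no verdict.
The state is a dict: "time": time; "joint_pos": joint angles; "qd": joint speeds; "joint_efforts": joint torques, N m; "tool_pos": TCP position; "tcp_rot": TCP orientation; "ft_force": force on the tool from outside, world axes, zero at the start; "wrist_torque": the same for the moment, N m; "finger_gap": finger opening in mm.
Only numpy, scipy, OpenCV 4.12 (cv2) and the standard library are available. Lean on these libraries where they do the work, as an engineer would, in place of code of your own. Each camera call takes 0.05 s, during which the arm holds its last target. There are 200 camera calls.

## Task

Stack the bar-end trays staggered, so that one end of each stays open: first slide the blue tray along the grey tray under it, without lifting it off, towards the yellow tab until its foot stops against the grey tray's end wall. Then set the orange tray down gently on the blue one, lying the same way, its foot down inside the blue rim, and slide it all the way the other way, away from the yellow tab, until its foot stops against the blue tray's end wall, while the blue tray stays fully home. Leave the tape measure, the brass billet and the can where they are.

Things in the scene. Friction and masses are not known exactly. Their poses are not given: they have to be found in the camera images.
- base_tray: Grey steel tray bolted to the bench, fixed. Origin: on the bench under its centre. Long axis y, z up. Tray 60 (x) by 180 (y) mm, rim at z = 48, walls 6 thick (inside 48 by 168). On a plate 84 wide, 8 thick, from y = -130 to +130; its +y end, from y = +90, is the yellow tab. Copper bars fixed inside, below the rim.
- blue_tray: Blue tray, loose, 0.85 kg, standing in the grey one. Origin: centre of its foot's underside; y along it (same sense as the grey tray's y), z up. Body 60 (x) by 180 (y) mm from z = 8 to the rim at 48, walls 6 (inside 48 by 168). Foot 42 (x) by 108 (y), 8 deep, centred. Brass bars fixed inside, tops at z = 30. Pushing the orange tray hard against its stop can drag the blue one along.
- orange_mid (a point): Centre, half-way up (28 mm over its foot's underside, 20 below its rim), of the orange tray: loose, 0.45 kg, same shape and sizes as the blue one, 48 high in all, aluminium bars fixed inside. Starts on the bench on its foot. Long axis y, z up; both ends alike. Can be gripped from above across its 60 mm width.
- grey_seat (a point): Fixed point in the grey tray, on its centre line: where the blue tray's origin is when fully home, at y = +30, z = 40 mm in the grey tray's frame. A tray's body rests on the rim below, its origin 40 mm above the lower tray's; its foot can slide 30 mm either way of centre along y (3 mm across) before it meets an end wall.
- blue_seat (a point): Point of the blue tray, moving with it: where the orange tray's listed centre is when fully home on it, at y = -30, z = 68 mm in the blue tray's frame.
- tape: Yellow tape measure, loose, 60 by 34 mm, 58 mm high. Origin under its centre. Bystander.
- billet: Brass round billet, 50 mm diameter, 75 mm tall, standing. Origin under its centre. Bystander.
- can: Can with a red label, 60 mm diameter, 100 mm tall, standing. Origin under its centre. Bystander.
Mind the look-alikes: they are no part of the job. Several things have the shape of the blue_tray; the one meant has the colours described above. Of the things that look like the part that bears orange_mid, the middle-sized one is meant.

How it is judged (in metres and radians):
On the way, in this order (a step that is already met when the one before it is completed fails the run):
1. the blue tray is slid home towards the yellow tab (y of blue_tray in the frame of base_tray above 0.024 m and z of blue_tray in the frame of base_tray between 0.037 and 0.043 m and angle between the y axis of blue_tray and the y axis of base_tray, either way round below 0.09 rad and angle between blue_tray's own z axis and vertical below 0.04 rad), for 0.2 s.
2. the orange tray sits on the blue one, home at the other end (y of orange_mid in the frame of blue_tray below -0.024 m and z of orange_mid in the frame of blue_tray between 0.065 and 0.071 m and angle between the y axis of orange_mid and the y axis of blue_tray, either way round below 0.09 rad and angle between orange_mid's own z axis and vertical below 0.04 rad), for 0.2 s.
At the end, for the whole second after the job is handed in: Blue tray within 6 mm of its stop at the yellow-tab end of the grey one; orange tray, foot inside the blue rim, within 6 mm of its stop at the opposite end; heights right within 3 mm, level within 2 and in line within 5 degrees, at rest, released (all of step 1 and all of step 2 and linear speed of each of blue_tray, orange_tray below 0.01 m/s); the robot touches nothing.
It fails at once if the tape measure, the billet or the can is moved more than 30 mm (distance of any of tape, billet, can from where it was at the start of the episode above 0.03 m).
It fails at once if the blue tray is lifted off the grey one (more than 12 mm) (z of blue_tray in the frame of base_tray above 0.052 m).
It fails at once if the orange tray is pressed hard onto the blue one (over 60 N) (contact force between orange_tray and blue_tray above 60 N).
It fails at once if the orange tray is dropped (falls free by more than about 12 mm) (linear speed of orange_tray above 0.5 m/s and contact force between the fingers and orange_tray below 0.3 N).
It also fails if it takes over 64 s, if anything falls off the work surface, if the arm or the gripper's body presses on something with over 40 N, if the wrist force passes 120 N, or if a joint passes its speed limit or range.

## Working session

There is one attempt and no reset: what is moved stays moved. The work goes in short steps, Python scripts to look and compute and a tool call to move; the robot and the scene stay as the last step left them, time stands still between calls to the robot, and variables do not carry over. Pictures are saved under pics/ and viewed, about 8 in all and at most 12, crops included, and the job is handed in when it is done.

Besides the shell and the picture viewer there is one more tool, called after "Request:" by a JSON object that holds its "fn" and its "kwargs". move_arm: Moves the arm, as the interface text tells. Its arguments: {"type":"object","properties":{"motion":{"type":"string"},"fingers":{"type":"number"},"squeeze":{"type":"number"}},"required":["motion"]}

```bash
mkdir -p pics; cat > h.py <<'E'
import numpy as np,cv2
from bench import readout,eyes,r
def ray(s,u,v,z):
    W=np.array(s["world_to_cam"]);R=W[:3,:3];t=W[:3,3]
    c=-R.T@t; d=R.T@np.array([(u-s["cx"])/s["fx"],(v-s["cy"])/s["fy"],1]); return c+d*(z-c[2])/d[2]
def proj(s,p):
    W=np.array(s["world_to_cam"]);q=W[:3,:3]@np.array(p)+W[:3,3];return s["fx"]*q[0]/q[2]+s["cx"],s["fy"]*q[1]/q[2]+s["cy"]
E
python3 - <<'E'
from h import *
for n in("scene","top"):
    s=eyes.snapshot(n);cv2.imwrite(f"pics/{n}0.png",s["image"]);W=np.array(s["world_to_cam"]);print(n,s["fx"],-W[:3,:3].T@W[:3,3],W[2,:3])
print(readout.sense())
E
```

```text
scene 461.8145731575791 [1238.61798575  -93.1092005   818.81642398] [-0.70713941 -0.00542236 -0.70705336]
top 486.92846133759593 [ 344.30979668 -104.15232834 1095.36680559] [ 0.14488757  0.03044934 -0.98897949]
{'time': 0.1, 'joint_pos': array([ 6.15707449e+01,  7.51130694e+00,  8.53233821e+01,  1.85963981e-03,
        8.72608149e+01, -4.89185178e+00]), 'qd': array([-0.04164029,  0.02269581, -0.21509322, -0.1487075 ,  0.06891635,
       -0.02306989]), 'joint_efforts': array([ 1.12192789e-03, -5.70944130e+01, -5.01944804e+01, -2.73567721e-04,
        8.06600496e-03,  5.21686741e-05]), 'tool_pos': array([239.30758126, 549.62373716, 201.74059869]), 'tcp_rot': array([-9.00949976e+01,  9.99471145e-03, -2.35375020e+01]), 'ft_force': array([ 0.28268917, -0.94680946,  0.24193096]), 'wrist_torque': array([ 0.02986279,  0.04044016, -0.00033571]), 'finger_gap': 85.43831263846225}
```

View pics/top0.png

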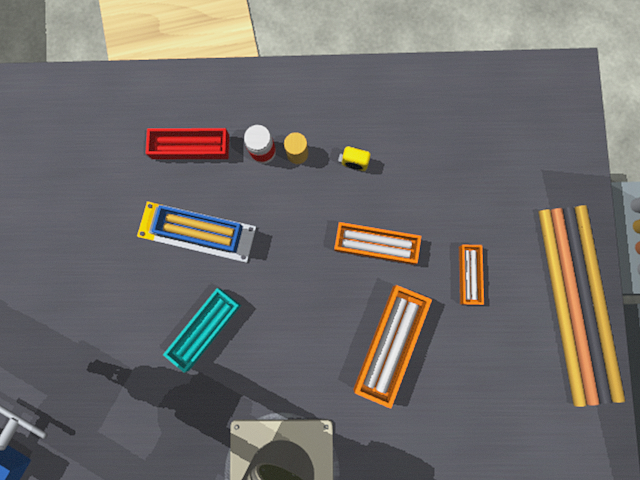

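View pics/scene0.png

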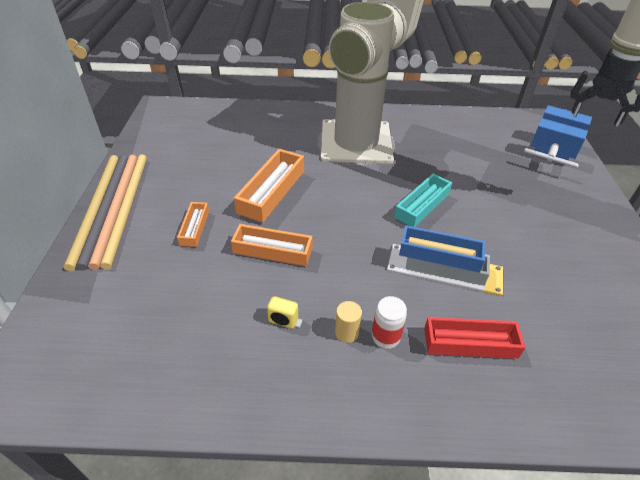

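The scene holds three orange trays in the top view, at (378,243), (472,275) and (393,346). The first looks middle-sized and should measure 60x180. The blue tray with brass bars is at (197,229) on the grey one, with its yellow tab to the left at (147,220). The red (187,143) and teal (201,330) trays are look-alikes. Next I measure these and make the confirming crop.

```bash
cat >> h.py <<'E'
def mask(s,kind):
    h=cv2.cvtColor(s["image"],cv2.COLOR_BGR2HSV)
    lo,hi={"blue":((100,110,40),(120,255,255)),"orange":((5,170,90),(17,255,255)),"yellow":((20,150,120),(32,255,255))}[kind]
    return cv2.inRange(h,lo,hi)
def rects(s,kind,z,amin=150):
    out=[]
    for c in cv2.findContours(mask(s,kind),cv2.RETR_EXTERNAL,cv2.CHAIN_APPROX_NONE)[0]:
        if cv2.contourArea(c)<amin: continue
        p=np.array([ray(s,u,v,z)[:2] for u,v in c[:,0]],np.float32)
        (x,y),(a,b),t=cv2.minAreaRect(p)
        if a>b: a,b,t=b,a,t+90
        M=c[:,0].mean(0)   # t+90 = direction of long axis
        out.append((M.round(),np.round([x,y,a,b,(t+90)%180],1)))
    return out
E
python3 - <<'E'
from h import *
T=eyes.snapshot("top");S=eyes.snapshot("scene")
for n,s in(("top",T),("scene",S)):
    for k,z in(("blue",88),("orange",48),("yellow",8)):
        for o in rects(s,k,z): print(n,k,*o)
im=T["image"];a=cv2.resize(im[190:280,120:270],None,fx=4,fy=4,interpolation=2);b=cv2.resize(im[200:290,320:470],None,fx=4,fy=4,interpolation=2)
c=np.vstack([a[:300],b[:300]]);cv2.imwrite("pics/crop1.png",c)
# grey+yellow plate
E
```

```text
top blue [ 11. 464.] [ 46.3 526.2  62.4  62.6  90. ]
top blue [197. 228.] [514.9 171.   61.9 187.2  76. ]
top orange [392. 346.] [ 266.9 -237.7   85.8  241.1  157.1]
top orange [471. 275.] [ 412.5 -409.6   49.4  126.   178.2]
top orange [378. 243.] [ 483.6 -213.3   62.1  180.7   79.4]
top yellow [197. 234.] [515.2 192.5  16.5 157.   75.8]
top yellow [199. 225.] [536.7 187.6  16.1 158.5  75.9]
top yellow [562. 308.] [ 346.  -612.2   25.2  423.9    5.7]
top yellow [599. 304.] [ 353.8 -692.8   25.4  423.8    5.7]
top yellow [147. 221.] [548.  302.   38.6  84.4 166. ]
top yellow [355. 156.] [ 691.6 -174.1   41.8   60.8   82. ]
top yellow [295. 143.] [723.9 -33.2  50.1  51.4 123.8]
scene blue [442. 248.] [537.1 169.2  97.2 178.7  75.8]
scene blue [561. 133.] [ 47.5 596.  131.7 279.3 151.5]
```

View pics/crop1.png

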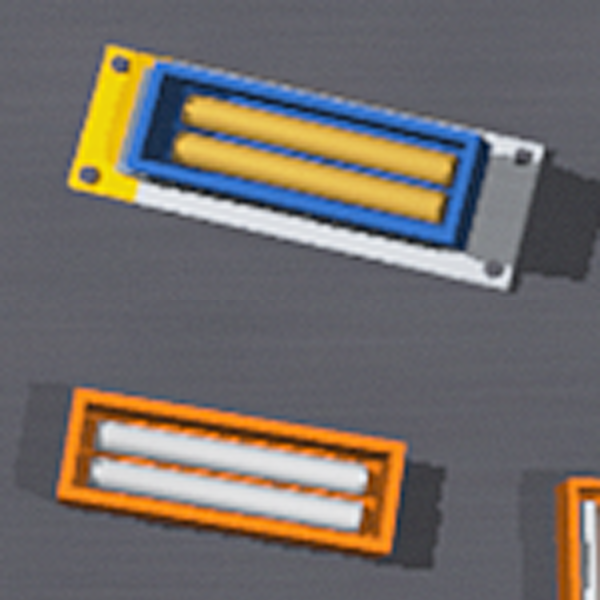

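The crop shows the blue tray with brass bars near the grey tray's non-tab end, with the yellow tab at its left. The middle orange tray (378,243) measures 62x181 mm, which fits the 60x180 given; the other two measure 86x241 and 49x126. The grey tray's origin is about (521,195) with +y at 76°, and blue is at about y=-21. Next I go to a point behind blue's -y end with the fingers shut.

Request:
{"fn": "move_arm", "kwargs": {"motion": "24.4 -50.5 0 0 0 -80.5;24.4 -50.5 0 0 0 -80.5;24.4 -50.5 0 0 0 -80.5;24.4 -50.5 0 0 0 -80.5;24.4 -50.5 0 0 0 -80.5;24.4 -50.5 0 0 0 -80.5;24.4 -50.5 0 0 0 -80.5;24.4 -50.5 0 0 0 -80.5;24.4 -50.5 0 0 0 -80.5;24.4 -50.5 0 0 0 -80.5", "fingers": 0}}

```text
time: 1.03
tool_pos: [421.2, 173.0, 202.8]
tcp_rot: [-90.0, 0.0, -95.5]
ft_force: [1.2, 0.5, 0.4]
finger_gap: -0.1
```

Request:
{"fn": "move_arm", "kwargs": {"motion": "6.3 -12.9 0 0 0 -8.5;6.3 -12.9 0 0 0 -8.5;6.3 -12.9 0 0 0 -8.5;6.3 -12.9 0 0 0 -8.5;6.3 -12.9 -4 0 0 -8.5;6.3 -12.9 -8 0 0 -8.5;6.3 -12.9 -12 0 0 -8.5;6.3 -12.9 -14.4 0 0 -8.5;6.3 -12.9 -14.4 0 0 -8.5;6.3 -12.9 -14.4 0 0 -8.5"}}

```text
time: 1.87
tool_pos: [482.4, 45.9, 57.7]
tcp_rot: [-90.2, -0.0, -103.7]
ft_force: [1.2, -0.4, 0.0]
finger_gap: -0.1
```

Request:
{"fn": "move_arm", "kwargs": {"motion": "0.4 0.9 0 0 0 0;0.64 1.85 0 0 0 0;0.85 2.7 0 0 0 0;1.0 3.3 0 0 0 0;1.15 3.9 0 0 0 0;1.3 4.5 0 0 0 0;1.45 5.1 0 0 0 0;1.6 5.7 0 0 0 0;1.75 6.3 0 0 0 0;1.9 6.9 0 0 0 0"}}

```text
time: 2.7
tool_pos: [502.7, 115.7, 58.4]
tcp_rot: [-90.0, 0.0, -103.7]
ft_force: [0.1, 0.5, -1.0]
finger_gap: 0.4
```

```bash
python3 - <<'E'
from h import *
s=eyes.snapshot("top");cv2.imwrite("pics/top1.png",cv2.resize(s["image"][170:290,100:300],None,fx=3,fy=3))
for k,z in(("blue",88),("yellow",8)):
    for o in rects(s,k,z): print(k,*o)
q=readout.sense();print(q["tool_pos"],q["ft_force"],q["tcp_rot"])
E
```

```text
blue [ 11. 464.] [ 40.7 536.   61.2  63.7  61.7]
blue [232. 237.] [496.1  95.7  32.8  61.6 168.6]
yellow [562. 308.] [ 346.  -612.3   25.   423.9    5.7]
yellow [599. 304.] [ 353.8 -692.9   25.1  423.8    5.7]
yellow [356. 156.] [ 692.  -174.1   35.1   61.4   73.5]
yellow [295. 143.] [723.8 -33.   50.1  52.  123.8]
[502.93277998 116.53713705  58.44421573] [-0.59745828  1.1062149   0.16325525] [-9.00245869e+01  4.48376204e-02 -1.03645379e+02]
```

View pics/top1.png

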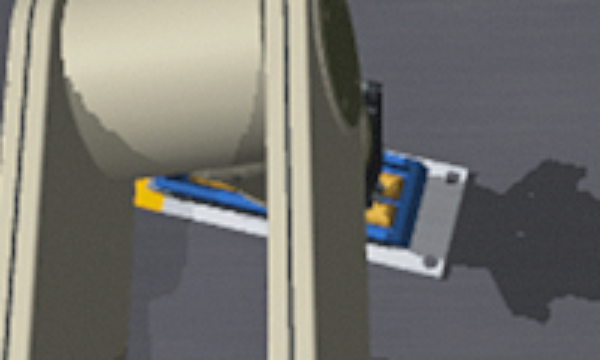

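The top view disagrees with the push: blue's end wall, at crop (410,200), has not moved relative to the plate, and the finger at (375,170) appears to be past it. I check from the scene camera.

```bash
python3 - <<'E'
from h import *
s=eyes.snapshot("scene");im=cv2.resize(s["image"][180:310,360:530],None,fx=4,fy=4,interpolation=2)
p=readout.sense()["tool_pos"];print(p,proj(s,p),proj(eyes.snapshot("top"),p))
w=eyes.snapshot("wrist")["image"]
cv2.imwrite("pics/sc1.png",np.hstack([cv2.resize(im,(440,336)),cv2.resize(w,(360,270))[:,:] if 0 else cv2.copyMakeBorder(cv2.resize(w,(360,270)),0,66,0,0,0)]))
E
```

```text
[502.7902773  115.89645782  58.41864343] (np.float64(413.95067290543477), np.float64(244.72772886158845)) (np.float64(225.23562638119415), np.float64(235.33773766229885))
```

View pics/sc1.png

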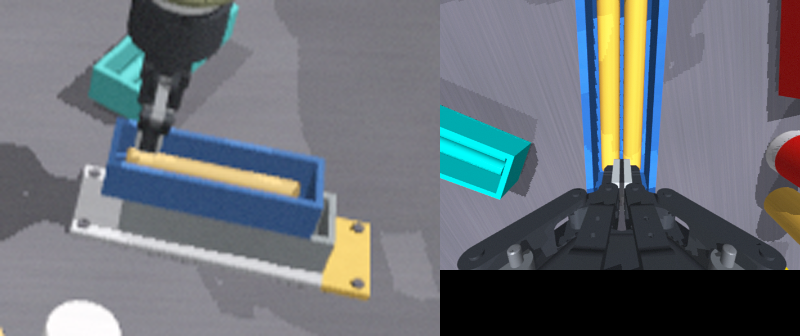

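The scene crop shows the shut fingertip at (150,150) inside the blue tray between the bars, with blue unmoved and almost no force. Pushing with shut fingers clearly did not engage the end wall. I withdraw straight up in small steps watching the force, and will then grip blue across its width.

Request:
{"fn": "move_arm", "kwargs": {"motion": "0 0 0.2 0 0 0;0 0 0.4 0 0 0;0 0 0.6 0 0 0;0 0 0.6 0 0 0"}}

```text
time: 3.23
tool_pos: [503.3, 114.8, 65.4]
tcp_rot: [-89.9, 0.0, -103.7]
ft_force: [-0.4, -0.2, 0.0]
finger_gap: -0.2
```

```bash
python3 - <<'E'
from h import *
s=eyes.snapshot("scene")
for o in rects(s,"blue",88): print(*o)
q=readout.sense();print(q["tool_pos"],q["ft_force"])
im=cv2.resize(s["image"][205:285,380:500],None,fx=6,fy=6,interpolation=2);cv2.imwrite("pics/sc2.png",im)
E
```

```text
[442. 248.] [537.2 169.3  97.1 178.6  75.7]
[561. 133.] [ 47.5 596.  131.7 279.3 151.5]
[503.24154996 114.7748801   65.2052661 ] [-0.22178424  0.63640887 -0.61352686]
```

View pics/sc2.png

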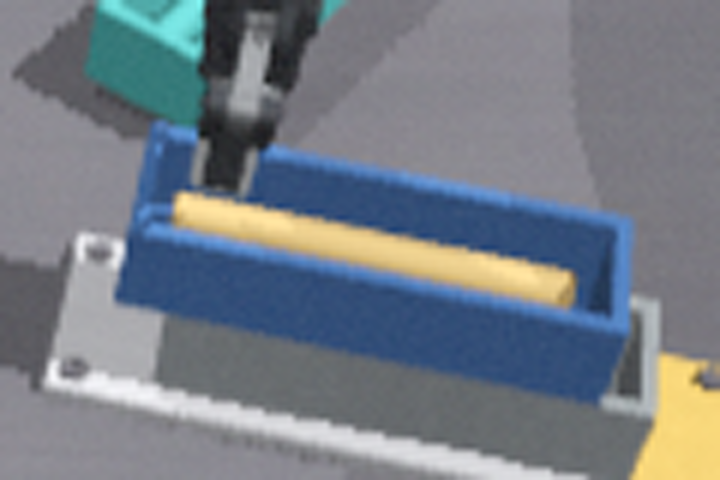

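The fingers come out without disturbing blue; its pixels are unchanged. Next I rise, open, centre over blue at about (516,175), descend, and read the state before closing.

Request:
{"fn": "move_arm", "kwargs": {"motion": "0 0 2.5 0 0 0;0 0 5 0 0 0;0 0 5 0 0 0"}}

```text
time: 3.53
tool_pos: [506.0, 115.2, 120.0]
tcp_rot: [-89.6, 0.2, -103.7]
ft_force: [1.1, -0.1, 1.5]
finger_gap: -0.1
```

Request:
{"fn": "move_arm", "kwargs": {"motion": "0.7 3 0 0 0 0;1.3 6 0 0 0 0;1.3 6 0 0 0 0;1.3 6 0 0 0 0;1.3 6 0 0 0 0;1.3 6 -1.5 0 0 0;1.3 6 -3 0 0 0;1.3 6 -4.5 0 0 0;1.3 6 -5.6 0 0 0;1.3 6 -5.6 0 0 0", "fingers": 8.5}}

```text
time: 4.37
tool_pos: [513.7, 173.5, 55.7]
tcp_rot: [-90.2, -0.1, -103.7]
ft_force: [-0.1, 0.2, 0.2]
finger_gap: 84.6
```

Request:
{"fn": "move_arm", "kwargs": {"motion": "0 0 0 0 0 0;0 0 0 0 0 0;0 0 0 0 0 0;0 0 0 0 0 0;0 0 0 0 0 0;0 0 0 0 0 0", "fingers": 5, "squeeze": 25}}

```text
time: 4.87
tool_pos: [516.2, 175.1, 59.2]
tcp_rot: [-90.0, 0.0, -103.7]
ft_force: [-1.1, -0.2, -0.2]
finger_gap: 50.0
```

The gap closed to 50 mm on a 60 mm tray, which cannot be right. I look before doing anything else.

```bash
python3 - <<'E'
from h import *
s=eyes.snapshot("scene");q=readout.sense();print(q)
print(*rects(s,"blue",88))
w=eyes.snapshot("wrist")["image"]
im=cv2.resize(s["image"][190:290,380:500],(480,400),interpolation=2)
cv2.imwrite("pics/sc3.png",np.hstack([im,cv2.copyMakeBorder(cv2.resize(w,(320,240)),0,160,0,0,0)]))
E
```

```text
{'time': 4.9167, 'joint_pos': array([ 1.33435252e+01,  5.68286747e+00,  1.02692603e+02, -2.00409764e-04,
        7.15916924e+01,  2.69952209e+01]), 'qd': array([-0.07325243,  0.20394939,  0.17137918,  0.05759928, -0.09875491,
       -0.0412905 ]), 'joint_efforts': array([-2.45373003e-02, -5.13868189e+01, -4.61710918e+01, -2.01187417e-03,
       -4.82315663e-03, -4.73452892e-04]), 'tool_pos': array([516.07577614, 175.02837852,  59.0715873 ]), 'tcp_rot': array([-8.99706544e+01,  1.47357918e-02, -1.03651629e+02]), 'ft_force': array([-0.60717554,  0.68763556, -0.67321046]), 'wrist_torque': array([-0.02977254,  0.00563847,  0.02534305]), 'finger_gap': 49.993620326015744}
(array([442., 248.]), array([537.3, 169.2,  97. , 178.6,  75.6])) (array([561., 133.]), array([ 47.5, 596. , 131.7, 279.3, 151.5]))
```

View pics/sc3.png

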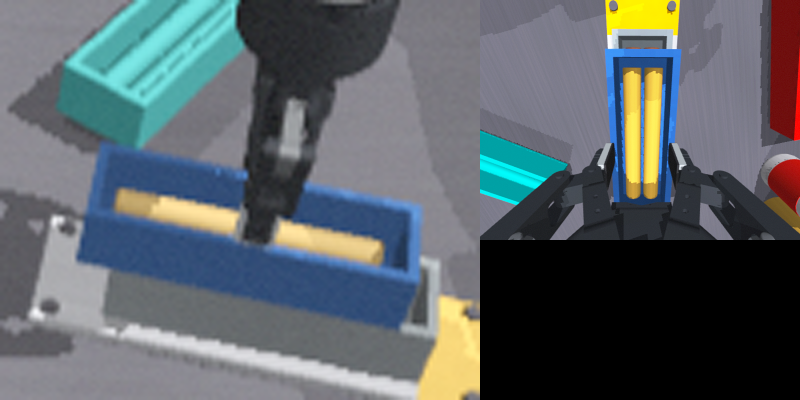

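The wrist view shows the pads level with the tray's edges but above the rim, at (605,155) and (675,155). The scene view shows the fingertip at (258,240) ending on the near rim. So either the tips are higher than reported or the tray is lower or elsewhere than I assumed. I triangulate the rim corners from the two views and check the tip.

```bash
python3 - <<'E'
from h import *
T=eyes.snapshot("top");S=eyes.snapshot("scene")
def tri(a,b):
    A=[];B=[]
    for s,(u,v) in((T,a),(S,b)):
        c=ray(s,u,v,0);d=ray(s,u,v,100)-c;d/=np.linalg.norm(d);P=np.eye(3)-np.outer(d,d);A.append(P);B.append(P@c)
    x=np.linalg.lstsq(np.vstack(A),np.hstack(B),rcond=None);return x[0].round(1),np.sqrt(x[1]).round(1)
print("+yX",tri((160,205.5),(482,261)));print("+yx",tri((152.5,232.5),(485,242)));print("-yx",tri((235,251.2),(405.75,227)))
# far tab corners
p=np.array(readout.sense()["tool_pos"]);j=np.array([.970,-.242,0])
for o in(25,-25):
    for dz in(0,30): print(o,dz,np.round(proj(S,p+o*j+[0,0,dz]),1),np.round(proj(T,p+o*j+[0,0,dz]),1))
W=eyes.snapshot("wrist");M=np.array(W["world_to_cam"]);c=-M[:3,:3].T@M[:3,3];print("wrist cam",c.round(1),M[2,:3].round(3),W["fx"])
for o in(25,-25):
    for dz in(0,30): print(o,dz,np.round(proj(W,p+o*j+[0,0,dz]),1))
for q in((250,75)),((400,75)),((250,200)),((400,200)):pass
for z in (68,88,108): print(z,rects(W,"blue",z,2000))
E
```

```text
+yX (array([566.3, 252.3,  81. ]), array([1.1]))
+yx (array([508.3, 269.3,  80.3]), array([2.4]))
-yx (array([465.9,  94.3,  77.8]), array([5.2]))
25 0 [439.7 257.5] [201.3 218.8]
25 30 [442.5 248.3] [197.6 216.2]
-25 0 [441.7 242.1] [195.2 240.9]
-25 30 [444.4 232.9] [191.4 238.9]
wrist cam [534.5 251.8 230.2] [-0.073 -0.302 -0.951] 337.48095798325215
25 0 [367.9 273.3]
25 30 [376.  300.2]
-25 0 [277.9 272.8]
-25 30 [269.9 299.6]
68 [(array([325., 244.]), array([517.3, 176.3,  68.8, 177.4,  76. ]))]
88 [(array([325., 244.]), array([519.4, 185.6,  60.3, 155.5,  76. ]))]
108 [(array([325., 244.]), array([521.5, 194.9,  51.8, 133.6,  76. ]))]
```

The tip is seen about 25 mm above where the reading puts it, so the fingers simply passed over the rim. That explains both misses. A reading of about 34 is safe either way: the plate is at 8, and the gripper body stays above the rim. I open, go down 25 mm and close.

Request:
{"fn": "move_arm", "kwargs": {"motion": "0 0 0 0 0 0;0 0 0 0 0 0;0 0 0 0 0 0;0 0 -0.7 0 0 0;0 0 -1.4 0 0 0;0 0 -2 0 0 0;0 0 -2.5 0 0 0;0 0 -2.5 0 0 0", "fingers": 8.5}}

```text
time: 5.78
tool_pos: [514.5, 174.6, 31.7]
tcp_rot: [-90.2, -0.1, -103.7]
ft_force: [0.1, -0.1, 0.1]
finger_gap: 84.9
```

Request:
{"fn": "move_arm", "kwargs": {"motion": "0 0 0 0 0 0;0 0 0 0 0 0;0 0 0 0 0 0;0 0 0 0 0 0;0 0 0 0 0 0", "fingers": 5, "squeeze": 25}}

```text
time: 6.2
tool_pos: [516.5, 175.0, 34.2]
tcp_rot: [-89.9, 0.0, -103.7]
ft_force: [2.4, -0.5, -0.2]
finger_gap: 59.6
```

Gripped at 59.6 mm. Sliding towards the tab, then creeping to the stop.

Request:
{"fn": "move_arm", "kwargs": {"motion": "0.12 0.48 0 0 0 0;0.24 0.97 0 0 0 0;0.36 1.45 0 0 0 0;0.48 1.94 0 0 0 0;0.6 2.42 0 0 0 0;0.73 2.91 0 0 0 0;0.85 3.4 0 0 0 0;0.97 3.88 0 0 0 0;1.04 4.2 0 0 0 0;1.04 4.2 0 0 0 0"}}

```text
time: 7.03
tool_pos: [526.5, 216.6, 34.2]
tcp_rot: [-90.0, -0.1, -103.7]
ft_force: [-0.1, -4.1, 4.1]
finger_gap: 59.4
```

Request:
{"fn": "move_arm", "kwargs": {"motion": "0.05 0.19 0 0 0 0;0.1 0.39 0 0 0 0;0.1 0.39 0 0 0 0"}}

```text
time: 7.28
tool_pos: [527.5, 220.0, 34.2]
tcp_rot: [-90.0, -0.1, -103.7]
ft_force: [-1.2, -4.6, 5.0]
finger_gap: 59.3
```

Request:
{"fn": "move_arm", "kwargs": {"motion": "0.05 0.19 0 0 0 0;0.1 0.39 0 0 0 0;0.1 0.39 0 0 0 0"}}

```text
time: 7.53
tool_pos: [528.5, 223.8, 34.2]
tcp_rot: [-90.0, -0.1, -103.7]
ft_force: [-1.9, -6.4, 5.1]
finger_gap: 59.7
```

Request:
{"fn": "move_arm", "kwargs": {"motion": "0.05 0.19 0 0 0 0;0.05 0.19 0 0 0 0;0.1 0.39 0 0 0 0;0.1 0.39 0 0 0 0"}}

```text
time: 7.87
tool_pos: [528.4, 223.9, 34.2]
tcp_rot: [-90.1, -0.5, -103.7]
ft_force: [-9.4, -25.3, 16.3]
finger_gap: 59.6
```

Home: the force jumped to 27 N and the TCP stalled at (528.4, 223.9). I back off the overshoot, release and rise.

Request:
{"fn": "move_arm", "kwargs": {"motion": "-0.08 -0.31 0 0 0 0;-0.08 -0.31 0 0 0 0"}}

```text
time: 8.03
tool_pos: [528.5, 224.0, 34.2]
tcp_rot: [-90.0, -0.1, -103.7]
ft_force: [-2.4, -9.8, 7.5]
finger_gap: 59.5
```

Request:
{"fn": "move_arm", "kwargs": {"motion": "0 0 0 0 0 0;0 0 0 0 0 0;0 0 0 0 0 0;0 0 0 0 0 0;0 0 3 0 0 0;0 0 6 0 0 0;0 0 9 0 0 0;0 0 11 0 0 0;0 0 11 0 0 0;0 0 11 0 0 0", "fingers": 8.5}}

```text
time: 8.87
tool_pos: [529.6, 226.2, 145.5]
tcp_rot: [-89.8, 0.1, -103.6]
ft_force: [-0.7, 0.2, -0.6]
finger_gap: 84.6
```

Request:
{"fn": "move_arm", "kwargs": {"motion": "-4.6 -43.9 0 0 0 3;-4.6 -43.9 0 0 0 3;-4.6 -43.9 0 0 0 3;-4.6 -43.9 0 0 0 3;-4.6 -43.9 0 0 0 3;-4.6 -43.9 0 0 0 3;-4.6 -43.9 0 0 0 3;-4.6 -43.9 0 0 0 3;-4.6 -43.9 0 0 0 3;-4.6 -43.9 0 0 0 3"}}

```text
time: 9.7
tool_pos: [483.5, -190.2, 141.8]
tcp_rot: [-90.1, 0.1, -100.6]
ft_force: [1.5, -0.3, 0.4]
finger_gap: 85.0
```

Request:
{"fn": "move_arm", "kwargs": {"motion": "-0.2 -2.2 0 0 0 0;-0.2 -2.2 0 0 0 0;-0.2 -2.2 0 0 0 0;-0.2 -2.2 0 0 0 0"}}

```text
time: 10.03
tool_pos: [482.4, -209.8, 142.3]
tcp_rot: [-90.1, 0.1, -100.7]
ft_force: [0.6, 0.1, -0.3]
finger_gap: 85.0
```

```bash
python3 - <<'E'
from h import *
for n in("top","wrist"):
    s=eyes.snapshot(n)
    for k,z in(("blue",88),("orange",48),("yellow",8)):
        for o in rects(s,k,z,400): print(n,k,*o)
q=readout.sense();print(q["tool_pos"],q["tcp_rot"],np.array(q["joint_pos"])[[0,5]])
E
```

```text
top blue [ 11. 464.] [ 46.3 526.2  62.4  62.6  90. ]
top blue [174. 223.] [526.3 219.5  62.3 190.3  75.6]
top orange [471. 275.] [ 413.  -410.4   48.1  127.4  176.9]
top yellow [563. 307.] [ 346.  -612.2   25.2  423.9    5.7]
top yellow [599. 304.] [ 353.7 -692.8   24.9  424.     5.7]
wrist orange [296. 393.] [ 421.9 -371.5   35.3  121.6  171.9]
wrist orange [ 84. 325.] [ 251.2 -267.9   39.7  153.3  156.9]
wrist orange [133. 266.] [ 299.  -227.8   71.6  199.   157. ]
wrist orange [327. 217.] [ 484.8 -213.2   48.4  166.9   79.4]
wrist yellow [ 72. 341.] [ 195.2 -300.1    8.9  152.1  157.2]
wrist yellow [110. 275.] [ 265.6 -235.2    9.   218.3  157.1]
wrist yellow [327. 218.] [ 483.  -225.8   68.   205.7   79.4]
wrist yellow [556. 130.] [ 695.8 -174.6   68.5   69.4   73.2]
[ 482.9054986  -209.33805437  142.90860434] [-9.00709767e+01  4.48481319e-02 -1.00569771e+02] [-29.03409218 -18.46763756]
```

Wrist and top views agree on orange at about (484,-213), 79.4°. I descend, checking the force before the last part.

Request:
{"fn": "move_arm", "kwargs": {"motion": "0.1 -0.3 -3 0 0 0;0.1 -0.3 -6 0 0 0;0.1 -0.3 -9 0 0 0;0.1 -0.3 -12 0 0 0;0.1 -0.3 -13.3 0 0 0;0.1 -0.3 -13.3 0 0 0;0.1 -0.3 -13.3 0 0 0"}}

```text
time: 10.72
tool_pos: [483.6, -212.3, 10.1]
tcp_rot: [-90.1, 0.0, -100.6]
ft_force: [0.3, 0.1, 1.1]
finger_gap: 85.3
```

Request:
{"fn": "move_arm", "kwargs": {"motion": "0 0 -0.4 0 0 0;0 0 -0.8 0 0 0;0 0 -1.2 0 0 0;0 0 -1.2 0 0 0"}}

```text
time: 11.05
tool_pos: [484.1, -213.9, -1.3]
tcp_rot: [-90.0, -0.0, -100.7]
ft_force: [0.0, -0.9, 0.6]
finger_gap: 84.6
```

```bash
python3 - <<'E'
from h import *
q=readout.sense();print(q["tool_pos"],q["ft_force"])
s=eyes.snapshot("scene");im=cv2.resize(s["image"][170:280,210:330],(600,550),interpolation=2);cv2.imwrite("pics/sc4.png",im)
E
```

```text
[ 484.13779514 -213.85208279   -1.33120926] [ 0.00872483 -0.93444112  0.6288569 ]
```

View pics/sc4.png

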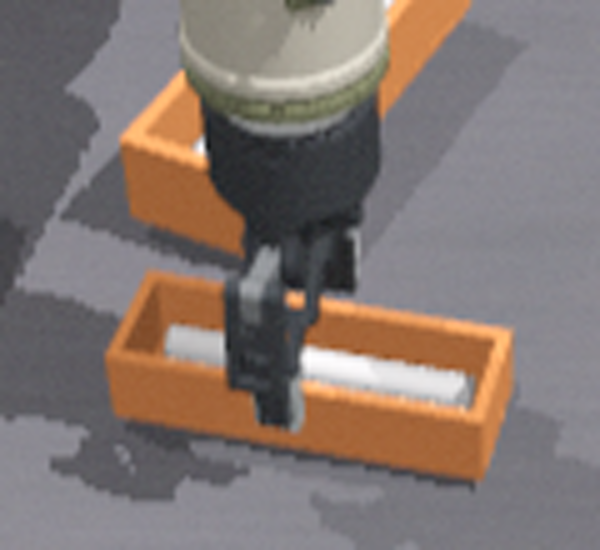

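The pads straddle the wall with the tip at mid-height (283,420), about 5 mm left of the tray's middle (298). I shift 4 mm, go 4 mm lower, grip and lift.

Request:
{"fn": "move_arm", "kwargs": {"motion": "0.05 0.2 -0.2 0 0 0;0.1 0.4 -0.4 0 0 0;0.1 0.4 -0.4 0 0 0"}}

```text
time: 11.35
tool_pos: [484.9, -209.4, -5.7]
tcp_rot: [-90.0, 0.0, -100.7]
ft_force: [-0.3, -0.5, -0.4]
finger_gap: 85.0
```

Request:
{"fn": "move_arm", "kwargs": {"motion": "0 0 0 0 0 0;0 0 0 0 0 0;0 0 0 0 0 0;0 0 0 0 0 0;0 0 0 0 0 0;0 0 0 0 0 0", "fingers": 5, "squeeze": 50}}

```text
time: 11.85
tool_pos: [485.5, -210.1, -4.9]
tcp_rot: [-89.9, -0.0, -100.7]
ft_force: [0.7, 0.2, 3.4]
finger_gap: 58.8
```

Request:
{"fn": "move_arm", "kwargs": {"motion": "0 0 0.5 0 0 0;0 0 1.5 0 0 0;0 0 3 0 0 0;0 0 5 0 0 0;0 0 8 0 0 0;0 0 11 0 0 0;0 0 14 0 0 0;0 0 14 0 0 0;0 0 14 0 0 0"}}

```text
time: 12.6
tool_pos: [486.2, -210.6, 136.9]
tcp_rot: [-89.8, -0.1, -100.7]
ft_force: [-0.5, 1.2, -5.5]
finger_gap: 59.0
```

```bash
python3 - <<'E'
from h import *
q=readout.sense();print(q["tool_pos"],q["tcp_rot"],q["ft_force"],q["finger_gap"])
for n in("top","wrist"):
    s=eyes.snapshot(n)
    for k,z in(("orange",188),("blue",88)):
        for o in rects(s,k,z,400): print(n,k,*o)
s=eyes.snapshot("scene");im=s["image"][130:330,190:510];im=cv2.resize(im,None,fx=2.5,fy=2.5,interpolation=2);cv2.imwrite("pics/sc5.png",im)
E
```

```text
[ 486.23344116 -210.5808665   136.92737872] [-8.97744727e+01 -7.83886850e-02 -1.00658343e+02] [-0.48221416  1.20539063 -5.52035885] 58.960996717542784
top orange [471. 275.] [ 403.5 -369.5   41.8  109.6  176.9]
top blue [ 11. 464.] [ 46.3 526.2  62.4  62.6  90. ]
top blue [174. 223.] [526.2 219.7  61.9 190.7  75.4]
wrist orange [ 92. 332.] [ 393.2 -197.1   18.1   77.3  157. ]
wrist orange [127. 270.] [ 410.3 -175.6   30.7   86.8  157.1]
wrist orange [333. 257.] [ 486.9 -191.8   62.7  125.3   79.3]
```

View pics/sc5.png

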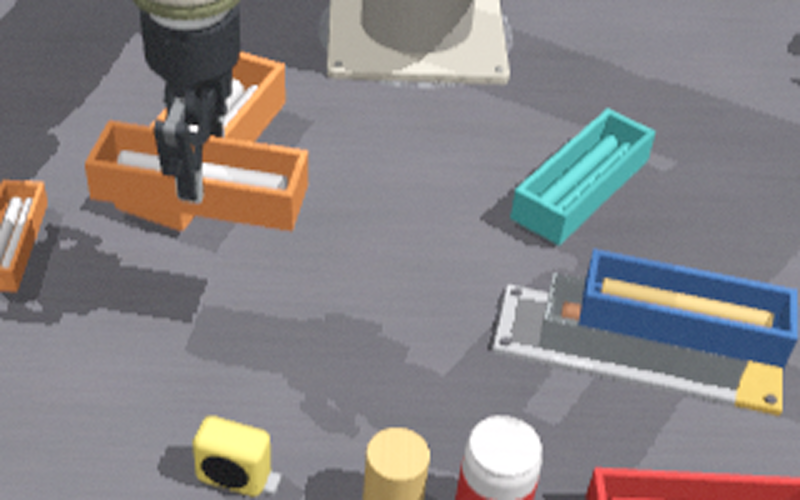

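Orange is held level and clear. Blue sits well home by the tab: the grey tray is open at its other end, at (565,300). I carry orange over blue, 13.5 mm short of blue's centre towards the non-tab end.

Request:
{"fn": "move_arm", "kwargs": {"motion": "0.3 3 0 0 0 -0.5;0.6 6 0 0 0 -1;0.9 9 0 0 0 -1.5;1.2 12.5 0 0 0 -2;1.5 16 0 0 0 -2.5;1.8 19.5 0 0 0 -3;2.1 23 0 0 0 -3.35;2.4 26 0 0 0 -3.35;2.7 29 0 0 0 -3.35;3 32 0 0 0 -3.35"}}

```text
time: 13.58
tool_pos: [513.2, 111.6, 132.1]
tcp_rot: [-90.2, -0.1, -104.0]
ft_force: [0.6, 0.3, -5.1]
finger_gap: 58.9
```

Request:
{"fn": "move_arm", "kwargs": {"motion": "0.3 3 0 0 0 0;0.5 5.5 0 0 0 0;0.7 7.5 0 0 0 0;0.85 9.2 0 0 0 0;0.9 10.15 0 0 0 0;0.9 10.15 0 0 0 0;0.9 10.15 0 0 0 0;0.9 10.15 0 0 0 0"}}

```text
time: 14.25
tool_pos: [523.5, 210.6, 133.7]
tcp_rot: [-90.1, -0.1, -104.0]
ft_force: [0.6, 0.8, -4.7]
finger_gap: 58.7
```

```bash
python3 - <<'E'
from h import *
q=readout.sense();print(q["tool_pos"],q["tcp_rot"],q["ft_force"],q["finger_gap"])
S=eyes.snapshot("scene");w=eyes.snapshot("wrist")
p=q["tool_pos"]
for o in rects(w,"orange",p[2]+4.9+48,300)+rects(w,"blue",88,300):print(*o)
a=np.array([.242,.970,0]);j=np.array([.970,-.242,0])
im=S["image"].copy()
# expected orange rim corners if centre=TCP-1.5 along
c=np.array([p[0],p[1],0])-1.5*a
for z,cc in((p[2]+52.9,c),(88,np.array([528.5,224.,0]))):
  for sy in(90,-90):
    for sx in(30,-30):
        u=proj(S,cc+sy*a+sx*j+[0,0,z]);cv2.circle(im,(round(u[0]*8),round(u[1]*8)),8,(0,255,0),-1,shift=3)
cv2.imwrite("pics/sc6.png",cv2.resize(im[150:300,360:540],None,fx=4,fy=4,interpolation=2))
E
```

```text
[523.4585763  210.58730265 133.66871837] [-9.00808473e+01 -8.17723177e-02 -1.04029436e+02] [ 0.60578652  0.764778   -4.7023397 ] 58.708135844922936
[321. 258.] [528.  227.5  60.5 126.   76. ]
[325.  90.] [548.5 305.1   9.9  59.  165.9]
```

View pics/sc6.png

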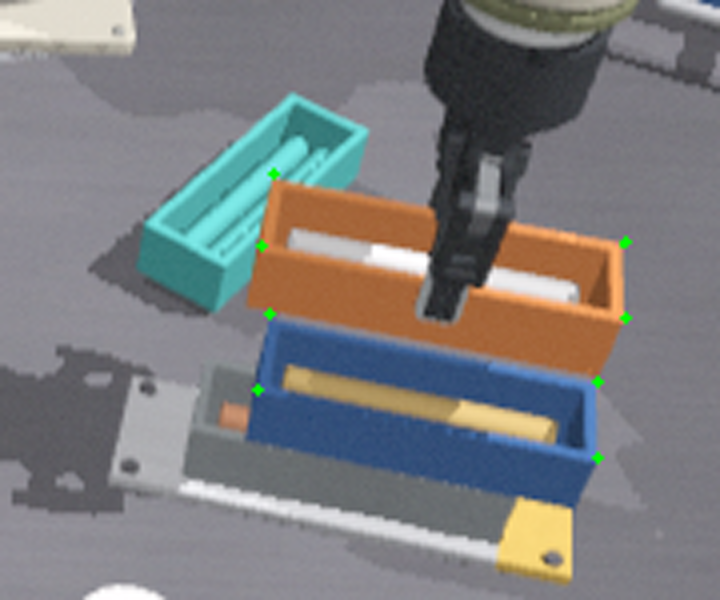

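The overlay agrees with the picture within about 2 px: orange's corners are near (273,183) and (613,320), blue's near (590,460). Orange is in line over blue and shifted towards the non-tab end. I descend to just above the rim and re-check the reading.

Request:
{"fn": "move_arm", "kwargs": {"motion": "0 0 -1 0 0 0;0 0 -2 0 0 0;0 0 -3 0 0 0;0 0 -3.7 0 0 0;0 0 -4 0 0 0;0 0 -4 0 0 0;0 0 -4 0 0 0;0 0 -4 0 0 0"}}

```text
time: 15.02
tool_pos: [524.4, 211.8, 95.2]
tcp_rot: [-90.0, 0.0, -104.0]
ft_force: [0.7, 0.3, -4.7]
finger_gap: 58.7
```

```bash
cat >>h.py <<'E'
def rel():
    q=readout.sense();p=q["tool_pos"];d=p[:2]-np.array([528.5,224.])
    print("TCP",p.round(1),"along",round(d@[.242,.970],1),"lat",round(d@[.970,-.242],1),"F",q["ft_force"].round(1),"rot",q["tcp_rot"].round(1))
E
python3 -c "
from h import *
rel()"
```

```text
TCP [524.4 211.8  95.2] along -12.8 lat -1.0 F [ 0.7  0.3 -4.7] rot [ -90.    0. -104.]
```

Request:
{"fn": "move_arm", "kwargs": {"motion": "0.1 -0.05 -0.4 0 0 0;0.1 -0.05 -0.8 0 0 0;0.1 -0.05 -1.1 0 0 0;0.1 -0.05 -1.3 0 0 0;0.1 -0.05 -1.5 0 0 0;0.1 -0.05 -1.6 0 0 0;0.1 -0.05 -1.7 0 0 0;0.1 -0.05 -1.7 0 0 0"}}

```text
time: 15.68
tool_pos: [524.9, 211.1, 77.5]
tcp_rot: [-90.0, -0.0, -104.0]
ft_force: [-0.0, -0.9, -5.0]
finger_gap: 58.8
```

Request:
{"fn": "move_arm", "kwargs": {"motion": "0 0 -0.07 0 0 0;0 0 -0.14 0 0 0;0 0 -0.2 0 0 0;0 0 -0.2 0 0 0"}}

```text
time: 16.02
tool_pos: [525.0, 211.1, 75.6]
tcp_rot: [-90.0, -0.0, -104.0]
ft_force: [-0.4, 1.1, -3.9]
finger_gap: 58.8
```

Request:
{"fn": "move_arm", "kwargs": {"motion": "0 0 -0.05 0 0 0;0 0 -0.1 0 0 0;0 0 -0.1 0 0 0"}}

```text
time: 16.27
tool_pos: [525.1, 211.2, 75.2]
tcp_rot: [-90.0, 0.0, -104.0]
ft_force: [-2.6, -1.2, -0.1]
finger_gap: 58.8
```

Orange is seated: the held weight has gone to about zero at a reading of 75.2, against 75.1 expected. Now I slide it away from the tab.

Request:
{"fn": "move_arm", "kwargs": {"motion": "-0.05 -0.19 0 0 0 0;-0.1 -0.39 0 0 0 0;-0.15 -0.58 0 0 0 0;-0.19 -0.78 0 0 0 0;-0.24 -0.97 0 0 0 0;-0.24 -0.97 0 0 0 0"}}

```text
time: 16.77
tool_pos: [523.0, 201.2, 75.2]
tcp_rot: [-90.0, 0.0, -104.0]
ft_force: [0.1, 1.4, 1.0]
finger_gap: 59.1
```

Request:
{"fn": "move_arm", "kwargs": {"motion": "-0.02 -0.1 0 0 0 0;-0.05 -0.19 0 0 0 0;-0.05 -0.19 0 0 0 0"}}

```text
time: 17.02
tool_pos: [522.5, 199.7, 75.1]
tcp_rot: [-90.0, 0.0, -104.0]
ft_force: [1.3, 3.7, 2.7]
finger_gap: 58.9
```

Request:
{"fn": "move_arm", "kwargs": {"motion": "-0.02 -0.1 0 0 0 0;-0.05 -0.19 0 0 0 0;-0.05 -0.19 0 0 0 0"}}

```text
time: 17.27
tool_pos: [522.0, 197.8, 75.2]
tcp_rot: [-90.0, 0.0, -104.0]
ft_force: [1.7, 4.8, 4.8]
finger_gap: 59.1
```

Request:
{"fn": "move_arm", "kwargs": {"motion": "-0.02 -0.1 0 0 0 0;-0.03 -0.12 0 0 0 0;-0.03 -0.12 0 0 0 0"}}

```text
time: 17.52
tool_pos: [521.8, 197.1, 75.1]
tcp_rot: [-89.9, 0.1, -104.0]
ft_force: [1.8, 6.8, 3.9]
finger_gap: 59.1
```

```bash
python3 - <<'E'
from h import *
rel()
S=eyes.snapshot("scene")
print(*rects(S,"blue",88,300)[:1])
m=mask(S,"blue")[200:320,380:530];c=max(cv2.findContours(m,0,1)[0],key=cv2.contourArea);print(cv2.boundingRect(c))
cv2.imwrite("pics/sc7.png",cv2.resize(S["image"][180:300,370:530],None,fx=5,fy=5,interpolation=2))
E
```

```text
TCP [521.8 197.1  75.1] along -27.7 lat 0.0 F [1.8 6.8 3.9] rot [-8.99e+01  1.00e-01 -1.04e+02]
(array([470., 260.]), array([551.2, 217.1,  94.3, 182.6,  78.1]))
(42, 45, 87, 32)
```

View pics/sc7.png

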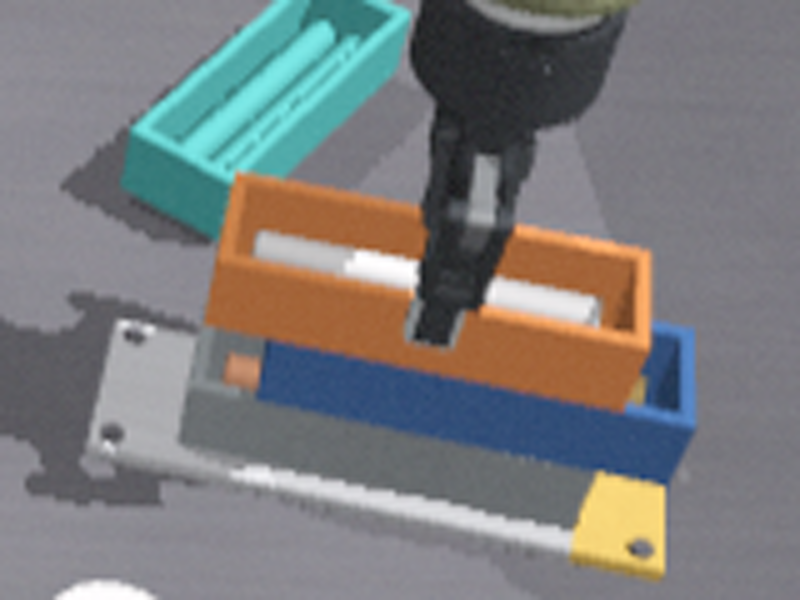

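Orange's foot is inside the rim and its body flush. Orange's right bottom corner (630,408) against blue's rim corner (690,430) gives a stagger of roughly 25–26 mm, and blue's right edge has not moved. The force is ambiguous, so I release, clear the arm and measure properly from above.

Request:
{"fn": "move_arm", "kwargs": {"motion": "0 0 0 0 0 0;0 0 0 0 0 0;0 0 0 0 0 0;0 0 0 0 0 0;0 0 3 0 0 0;0 0 6 0 0 0;0 0 9 0 0 0;0 -3 11 0 0 0;0 -6 11 0 0 0;0 -10 11 0 0 0", "fingers": 8.5}}

```text
time: 18.4
tool_pos: [522.3, 96.7, 186.9]
tcp_rot: [-89.8, 0.1, -103.9]
ft_force: [0.7, -0.8, -0.8]
finger_gap: 84.8
```

Request:
{"fn": "move_arm", "kwargs": {"motion": "0 -4 0 0 0 0;0 -8 0 0 0 0;0 -12 0 0 0 0;0 -16 0 0 0 0;0 -20 0 0 0 0;0 -24 0 0 0 0;0 -27 0 0 0 0;0 -27 0 0 0 0"}}

```text
time: 19.07
tool_pos: [520.3, -179.3, 184.4]
tcp_rot: [-90.0, -0.1, -104.3]
ft_force: [-0.1, 1.0, -0.7]
finger_gap: 84.8
```

```bash
cat >>h.py <<'E'
def along(s,kind,z,wall=None):
    # extent of colour along blue axis, relative to base origin, for the biggest blob near the stack, at height z
    m=mask(s,kind);b=None
    for c in cv2.findContours(m,0,1)[0]:
        p=np.array([ray(s,u,v,z)[:2] for u,v in c[:,0]])
        if cv2.contourArea(c)>60 and np.linalg.norm(p.mean(0)-[521,200])<130: b=p if b is None else np.vstack([b,p])
    d=b-[521.4,195.3];t=d@[.242,.970];l=d@[.970,-.242];return np.round([t.min(),t.max(),l.min(),l.max()],1)
E
python3 - <<'E'
from h import *
T=eyes.snapshot("top");S=eyes.snapshot("scene")
print("top orange@128",along(T,"orange",128),"blue@88",along(T,"blue",88),"yellow@8",along(T,"yellow",8))
print("scene orange@128",along(S,"orange",128),"blue@88",along(S,"blue",88))
for k,z in(("orange",128),("blue",88)):
  for o in rects(T,k,z,300): print(k,*o)
a=cv2.resize(T["image"][190:270,120:270],None,fx=5,fy=5,interpolation=2)[:300];b=cv2.resize(S["image"][200:300,370:530],(750,469),interpolation=2)[80:380]
cv2.imwrite("pics/end.png",np.vstack([a,b]))
E
```

```text
top orange@128 [-92.2  89.7 -31.5  29.8] blue@88 [ 94.1 119.7 -31.8  30.6] yellow@8 [ 90.  129.3 -42.2 -26.8]Traceback (most recent call last):
  File "<stdin>", line 4, in <module>
  File "h.py", line 31, in along
    d=b-[521.4,195.3];t=d@[.242,.970];l=d@[.970,-.242];return np.round([t.min(),t.max(),l.min(),l.max()],1)
      ~^~~~~~~~~~~~~~
TypeError: unsupported operand type(s) for -: 'NoneType' and 'list'
```

Top view: blue's tab end is at 119.7 (120 if home) and orange's tab end at 89.7 (90 if home), so the stagger is 30.0 mm. My earlier eye estimate was 25–26 mm, so I cross-check with the scene camera and use the last picture.

```bash
python3 - <<'E'
from h import *
T=eyes.snapshot("top");S=eyes.snapshot("scene")
a=np.array([.242,.970,0]);j=np.array([.970,-.242,0]);o=np.array([521.4,195.3,0])
def dots(s):
    im=s["image"].copy();im=cv2.resize(im,None,fx=5,fy=5,interpolation=2)
    for t,z,col in((90,128,(0,255,0)),(90,88,(0,255,0)),(-90,128,(0,255,0)),(-90,88,(0,255,0)),(120,88,(255,0,255)),(120,48,(255,0,255)),(-60,48,(255,0,255))):
        u=proj(s,o+t*a+30*j+[0,0,z]);cv2.circle(im,(round(u[0]*5+2),round(u[1]*5+2)),3,col,-1)
    return im
A=dots(T)[190*5:250*5,120*5:270*5];B=dots(S)[215*5:275*5+10,375*5:525*5]
cv2.imwrite("pics/end.png",np.vstack([A,B])[:600]);
for n,lo,hi,z in(("orange",(3,120,60),(20,255,255),128),("blue",(100,90,30),(125,255,255),88)):
    h=cv2.cvtColor(S["image"],cv2.COLOR_BGR2HSV);m=cv2.inRange(h,lo,hi)
    for c in cv2.findContours(m,0,1)[0]:
        p=np.array([ray(S,u,v,z)[:2] for u,v in c[:,0]])
        if cv2.contourArea(c)>100: d=p-o[:2];t=d@a[:2];print(n,c[:,0].mean(0).round(),t.min().round(1),t.max().round(1))
q=readout.sense();print(q["time"])
E
```

```text
orange [456. 237.] -91.1 87.5
orange [193. 224.] -585.7 -512.9
orange [255. 198.] -499.8 -400.0
orange [294. 175.] -411.0 -377.9
blue [470. 260.] -62.5 117.9
blue [560. 133.] 184.3 370.2
19.2667
```

View pics/end.png

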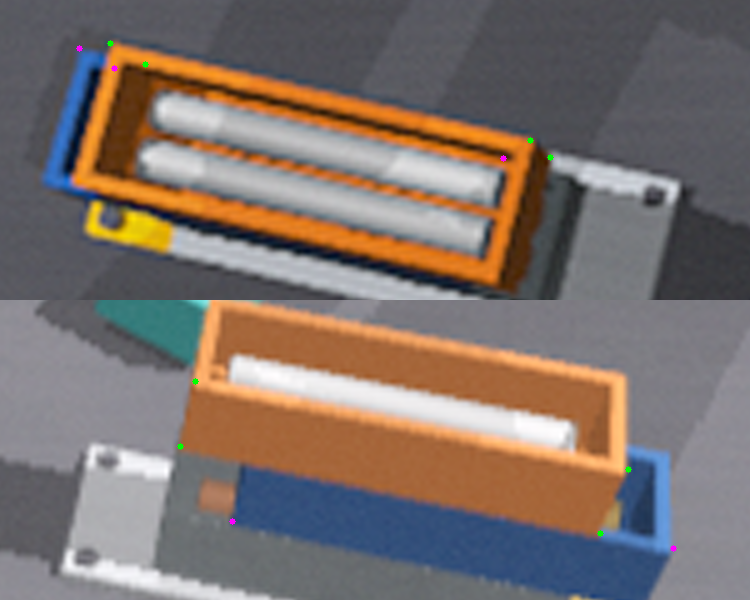

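The home-position dots land on the seen corners in both views. Scene camera: orange at -1.8 and blue at 27.7, giving a stagger of -29.5 mm. The arm is clear, so I hand in.

```bash
python3 -c "
from h import *
print(r.hand_in())"
```

```text
the job is handed in; nothing more can be done
None
```

I stacked the trays as asked and handed the job in at about 19.3 s of the 64 s allowed. I gripped the blue tray across its width and slid it about 50 mm towards the yellow tab until it met the stop (about 27 N). I then set the orange tray on it with almost no force and slid it about 14 mm the other way to its stop, then released it.

**Last checks (home is blue +30 mm, stagger -30 mm; limits are above +24 and below -24):**

| Camera | Blue tray position | Orange relative to blue |
|---|---|---|
| Top | +29.7 mm | -30.0 mm |
| Scene | +27.7 mm | -29.5 mm |

The orange tray is in line with the blue one, with its foot inside the rim. The arm was clear of everything, and I never went near the tape measure, billet or can, though I did not re-measure them at the end.

**What failed or disagreed:**
- **First push and first grip of blue:** both passed over the rim, because the fingertips were about 25–30 mm higher than the reported TCP height. I allowed for that by gripping 25 mm lower.
- **Stagger estimate:** an early estimate by eye, with the arm still in the way, gave only 25–26 mm. The two camera measurements above replaced it.
- **Orange's stop:** the force there only rose gradually to about 7 N, so I relied on the pictures to confirm it was home.

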